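# Draw the wide catch tray out from under the chopping board

### The job

The jar standing on the worktop in front of the chopping board is in the way of the wide tray. With the fingertips, gently push the jar aside along the worktop, keeping it upright and not lifting it; then hook a fingertip behind the wide tray's front lip and draw the tray out along its rails as far as it will go, never letting it or the board stand touch the jar. Leave the narrow tray shut, the cutters lying in the wide tray, and everything else where it stands.

Things in the scene. Friction and masses are not known exactly. Their poses are not given: they have to be found in the camera images.
- station: Fixed wooden chopping board on a low stand, 280 mm (x) by 392 mm (y), top face 80 mm above the worktop, two steel catch trays side by side under it. Origin: under the middle of the board's front edge, on the worktop. Its x axis points from the front (tray lips) to the back, y to the left seen from the front. Trays slide out along its -x. Yaw within 12 degrees of the robot's frame.
- wide_tray (a joint): How far the wide tray (left, 200 mm wide, centred on station y = +74.5 mm) is drawn out, m: 0 in, 0.140 at its stop fully out; starts at 0 to 0.015. Friction about 2 N plus light damping; stays where left. 320 mm long, side walls 4 mm thick with 8 mm rims 53 mm above the worktop, floor 14 mm above the worktop.
- wide_tray_lip (a point): Middle of the wide tray's front lip: on the inner (rear) face of its 5 mm front wall at the top edge, 59 mm above the worktop; moves with the tray. The lip also juts 16 mm forward of this point. Behind it the tray is open from above: at least 55 mm clear to the board's front edge, 45 mm deep to the tray floor, nothing in the way there.
- narrow_tray (a joint): How far the narrow tray (right, 126 mm wide, centred on station y = -111.5 mm, otherwise like the wide one) is drawn out, m: 0 in, 0.140 fully out; starts at 0 to 0.010 and is to be left so.
- jar: Squat round screw-top tub, clear with a paper band and a black cap, 68 mm diameter, 52 mm tall, 0.15 to 0.31 kg, upright on the worktop in front of the wide tray, 30 mm or more ahead of its lip, in the strip the tray will travel over. The worktop left of that strip is free. Origin: centre of its underside.
- measure: Small steel measuring cup, 68 mm across the rim, 42 mm tall, with a flat handle 40 mm above the worktop that reaches 108 mm from its axis (along the cup's own -x). Stands in front of the narrow tray. Origin: centre of its underside. Bystander.
- salt: White plastic screw-top tub, 68 mm diameter, 105 mm tall, on the worktop left of the board. Origin: centre of its underside. Bystander.
- ramekin: Small white ceramic bowl, 84 mm across, 45 mm tall, standing on the chopping board, over the narrow tray. Origin: centre of its underside. Bystander.
- essence: Small amber bottle with black cap, 48 mm diameter, 110 mm tall, on the worktop right of the board. Origin: centre of its underside. Bystander.
- mixing_bowl: Steel mixing bowl, 210 mm across, 100 mm tall, on the worktop to the right. Origin: centre of its underside. Bystander.
- spoon: Wooden spoon, 260 mm long, lying on the worktop to the left, roughly along x. Origin: about the middle of its length, at its underside. Bystander.
- cutter_large: Round steel biscuit cutter, a ring 68 mm across and 28 mm tall, lying on the floor of the wide tray (14 mm above the worktop), under the board. Origin: centre of its underside. It rides along with the tray.
- cutter_small: Round steel biscuit cutter, a ring 48 mm across and 28 mm tall, lying on the floor of the wide tray beside the large one. Origin: centre of its underside. It rides along with the tray.
Things that resemble listed ones, but are neither listed nor needed, are in the scene too. Of the things that look like the jar, take the one that is farthest to the robot's left at the start.

How it is judged:
By the outcome, as a careful person would: the job done as asked, in the order asked, and still so for the second after the job is handed in, with the robot touching nothing.
It also fails if it takes over 54 s, if anything falls off the work surface, if the arm or the gripper's body presses on something with over 40 N, if the wrist force passes 120 N, or if a joint passes its speed limit or range.

### The arm

A 7-joint arm with a two-finger parallel gripper is mounted at the origin on the work surface. World frame = base frame: x ahead of the robot, y to its left, z up, the work surface at z = 0. Lengths are in m, angles in rad, forces in N, time in s.
With the tool pointing down it reaches from about 0.425 to 0.875 m from the base axis. Payload 4.7 kg.
Tool frame: the origin (TCP) lies on the centre line of the jaws, within the pads' length; the fingertips stand bot.nose_length ahead of it and the grasp point (between the pads) lies 5 mm behind it (bot.nose_length is the distance from the TCP to the fingertips, in m); z points along the fingers, y is the direction in which the jaws open and shut (so a half turn about z gives the same grasp; the last joint's range is limited). The gripper opens to 87 mm and grips with 3 to 60 N. Pads are 19 mm wide; open, the fingers measure 117 mm over their backs; the gripper's body (75 mm by 190 mm) begins 51 mm behind the grasp point.
Start: joints at [1.253, 0.321, -0.07, 1.45, 0.023, 1.371, -0.057], TCP at [0.212, -0.615, 0.237] pointing down, gripper open.
Joint ranges: [-2.86, 2.86], [-0.3, 2.09], [-1.38, 1.24], [0.06, 2.45], [-1.56, 4.7], [0.09, 2.05], [-2.69, 2.69]. Speed limits (rad/s): [2.57, 2.57, 3.14, 3.14, 3.14, 3.14, 3.14].

### API

Orientations are given as a unit quaternion [x, y, z, w].
In Python, from station import telemetry, vision, bot gives the robot as it stands.
- The arm moves only by the shell command python3 -m inch 'ROWS' [FORCE]. ROWS is a JSON object of lists of equal length, an entry for each row: "linear": the shift along the tool's x, y, z scaled (see below), a list of three; "rot": the turn, a rotation vector about the tool's x, y, z scaled (see below), a list of three; "claw": the closure in counts, from 0 (fully open) to 255 (shut). A call has exactly 8 rows; each row is the pose to reach, as a shift and turn from the pose measured when the call began, along the tool's axes at that moment; what a row does not reach only later rows make up. The controller multiplies each number of a shift by 300 mm and each number of a turn by 45 degrees. A row lasts 1/12 s, in which the tool goes at most 41.7 mm and 7.16 degrees, less where a joint would pass 70% of its speed; a pose out of reach is approached as far as the arm can. A call with a number of a shift or a turn outside -1 to 1 is refused whole. A call with a gripper value outside its range is refused whole. The fingers move at their own pace and stop on an object; FORCE is the grip in N (left out, the last holds). Time passes only in rows, so rows that repeat a pose let the fingers close, or fill a call up. It gives the time, the measured TCP pose, the force and the opening at its end, in the units of the state.
- telemetry.get_obs(): the state, without advancing time (a new reading comes with each control period).
- vision.read_camera(name): name is "side" or "top" or "wrist"; returns (picture, depth): 384x512x3 uint8, red, green, blue; 384x512 float32, m along the optical axis (not along the pixel's ray), 0 where there is no reading.
- vision.get_calibration(name): a dict with "fx", "fy", "cx", "cy" (pixels), "k1" (the pictures are not rectified: a ray, as slopes to the right and down, at radius r is drawn at 1 + k1 r^2 times it, then the intrinsics apply), "T" (4x4, takes a point from camera to world coordinates); the wrist camera has in their place "tool_from_camera" (4x4, takes a point from camera to tool coordinates, whose origin is the TCP and whose axes are the flange's). Camera axes: x right, y down, z forward; pixel columns grow to the right and rows downward; lengths in m; the calibration is good to about 2 mm. A picture is of the moment at which its call begins: read the wrist's pose just before it. get_calibration takes no time and is no camera call.
- bot.sign_off(): hands the job in, once; it reports no verdict.
The state is a dict: "time_s": time; "joints": joint angles; "qvel": joint speeds; "tau": joint torques, N m; "tcp_pos": TCP position; "tool_rot": TCP orientation; "wrist_force": force on the tool from outside, world axes, zero at the start; "torque": the same for the moment, N m; "gripper_width": opening from 0.0 (shut) to 1.0 (fully open).
Only numpy, scipy, OpenCV 4.12 (cv2) and the standard library are available. Lean on these libraries where they do the work, as an engineer would, in place of code of your own. Each camera call takes 0.05 s, during which the arm holds its last target. There are 200 camera calls.

## Working session

There is one attempt and no reset: what is moved stays moved. The work goes in short steps, Python scripts to look and compute and a shell command to move; the robot and the scene stay as the last step left them, time stands still between calls to the robot, and variables do not carry over. Pictures are saved under pics/ and viewed, about 8 in all and at most 12, crops included, and the job is handed in when it is done.

```bash
ls; mkdir -p pics; cat > h.py <<'E'
import numpy as np,cv2
from station import telemetry,vision,bot
def save(n,img): cv2.imwrite(f'pics/{n}.png',cv2.cvtColor(img,cv2.COLOR_RGB2BGR))
def cloud(name,d,c,T):
    v,u=np.mgrid[0:d.shape[0],0:d.shape[1]].astype(float)
    K=np.array([[c['fx'],0,c['cx']],[0,c['fy'],c['cy']],[0,0,1]])
    p=cv2.undistortPoints(np.stack([u.ravel(),v.ravel()],1)[:,None],K,np.array([c['k1'],0,0,0.]))[:,0]
    P=np.c_[p,np.ones(len(p))]*d.ravel()[:,None]
    W=P@T[:3,:3].T+T[:3,3]
    W[d.ravel()==0]=np.nan
    return W.reshape(*d.shape,3)
def look(name):
    i,d=vision.read_camera(name); c=vision.get_calibration(name)
    return i,cloud(name,d,c,np.array(c['T']))
E
python3 - <<'E'
from h import *
print(telemetry.get_obs(),bot.nose_length)
for n in('top','side'):
    i,W=look(n); save(n,i); np.savez(n,i=i,W=W); print(n,np.array(vision.get_calibration(n)['T']).round(3).tolist())
E
```

```text
pics
{'time_s': 0.0, 'joints': array([ 1.25309335,  0.3218594 , -0.0701031 ,  1.45168968,  0.02260377,
        1.37076654, -0.05691401]), 'qvel': array([ 2.63479114e-04, -2.09692883e-03, -1.57185300e-03,  9.11724658e-05,
        1.10737090e-03,  4.67107808e-04,  3.34675818e-05]), 'tau': array([-4.98379013e-04, -4.91291034e+01, -4.04067300e-01, -3.12537825e+01,
       -6.39946223e-02,  4.35722864e-02,  1.47108813e-04]), 'tcp_pos': array([ 0.21152924, -0.61406313,  0.23543061]), 'tool_rot': array([ 9.86266526e-01,  1.65158723e-01, -2.06453387e-04, -9.45461865e-04]), 'wrist_force': array([-0.58862544,  0.00656519,  0.0957871 ]), 'torque': array([-0.01545933, -0.02463751,  0.01649481]), 'gripper_width': 0.9980594251326446} 0.014
top [[-0.027, -0.989, 0.145, 0.258], [-1.0, 0.027, -0.003, 0.008], [-0.001, -0.145, -0.989, 1.734], [0.0, 0.0, 0.0, 1.0]]
side [[0.764, -0.486, 0.425, -0.236], [-0.646, -0.576, 0.501, -0.864], [0.002, -0.657, -0.754, 1.43], [0.0, 0.0, 0.0, 1.0]]
```

View pics/top.png

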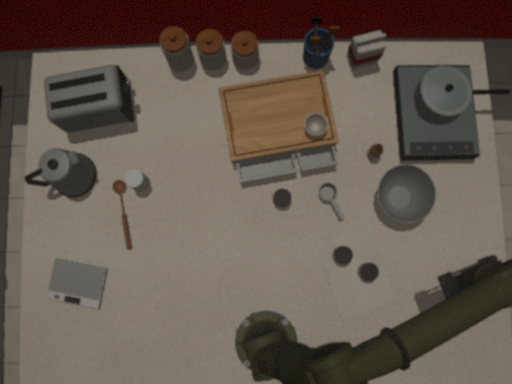

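View pics/side.png

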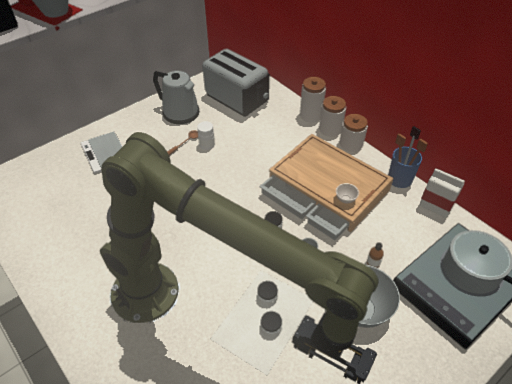

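The top view shows three black-capped tubs, at (282,199), (343,255) and (369,272). The one farthest left, (282,199), stands in front of the wide tray (lip at about (267,175)), so I take that as the jar. The measure is at (328,193), and the salt at (135,180) is well away to the left. Next: measurements and a close crop.

```bash
python3 - <<'E'
from h import *
z=np.load('top.npz');i,W=z['i'],z['W']
save('crop',cv2.resize(i[60:230,200:360],None,fx=4.0,fy=3.5,interpolation=cv2.INTER_CUBIC)[:600,:640])
X,Y,Z=W[...,0],W[...,1],W[...,2]
for n,(u,v) in dict(jar=(282,199),b=(343,255),c=(369,272),measure=(328,193),salt=(135,180),essence=(376,151)).items():
    s=np.s_[v-14:v+15,u-14:u+15]; m=Z[s]>0.02
    zt=np.nanpercentile(Z[s][m],95); m=Z[s]>zt-.012
    print(n,zt.round(3),m.sum(),[((np.min(a[s][m])+np.max(a[s][m]))/2).round(4) for a in(X,Y)],[np.ptp(a[s][m]).round(3) for a in(X,Y)])
# board top rect
s=np.zeros(Z.shape,bool); s[70:165,215:345]=1
m=s&(abs(Z-.08)<.006)
P=np.c_[X[m],Y[m]].astype(np.float32); r=cv2.minAreaRect(P); print(r,np.nanmedian(Z[m])); print(cv2.boxPoints(r))
s=np.zeros(Z.shape,bool); s[150:190,230:345]=1
m=s&(abs(Z-.058)<.005); np.set_printoptions(precision=3,suppress=True)
yaw=None
b=cv2.boxPoints(r); b=b[np.argsort(b[:,0])]; f=b[:2]; f=f[np.argsort(-f[:,1])]; L,R=f
yv=(L-R)/np.linalg.norm(L-R); xv=np.array([yv[1],-yv[0]]); O=(L+R)/2
print('O',O,'yaw',np.degrees(np.arctan2(xv[1],xv[0])),'width',np.linalg.norm(L-R))
S=np.c_[X[m],Y[m]]-O; S=np.c_[S@xv,S@yv,Z[m]]
for lo,hi in((0,.15),(-.165,-.06)):
    q=S[(S[:,1]>lo)&(S[:,1]<hi)&(S[:,0]<-.01)]; print(lo,len(q),q.min(0) if len(q) else 0,np.percentile(q,[5,25,50,75,95],axis=0) if len(q) else 0)
E
```

```text
jar 0.058 244 [np.float64(0.5078), np.float64(-0.0721)] [np.float64(0.065), np.float64(0.064)]
b 0.057 256 [np.float64(0.2965), np.float64(-0.2789)] [np.float64(0.063), np.float64(0.065)]
c 0.057 246 [np.float64(0.2359), np.float64(-0.3687)] [np.float64(0.06), np.float64(0.066)]
measure 0.048 91 [np.float64(0.5138), np.float64(-0.2384)] [np.float64(0.093), np.float64(0.067)]
salt 0.109 259 [np.float64(0.5812), np.float64(0.4464)] [np.float64(0.064), np.float64(0.061)]
essence 0.111 38 [np.float64(0.6698), np.float64(-0.4168)] [np.float64(0.023), np.float64(0.023)]
((0.8047201633453369, -0.0659409910440445), (0.28238043189048767, 0.3909386396408081), 9.080160140991211) 0.0797779181063265
[[ 0.63445103  0.10479672]
 [ 0.69614744 -0.28124288]
 [ 0.9749893  -0.2366787 ]
 [ 0.9132929   0.1493609 ]]
O [ 0.665 -0.088] yaw 9.080156 width 0.39093864
0 146 [-0.127  0.001  0.053] [[-0.074  0.008  0.054]
 [-0.071  0.036  0.056]
 [-0.067  0.073  0.058]
 [-0.062  0.112  0.06 ]
 [-0.06   0.139  0.062]]
-0.165 102 [-0.073 -0.165  0.053] [[-0.072 -0.159  0.054]
 [-0.069 -0.138  0.056]
 [-0.065 -0.113  0.058]
 [-0.061 -0.086  0.06 ]
 [-0.058 -0.066  0.063]]
```

View pics/crop.png

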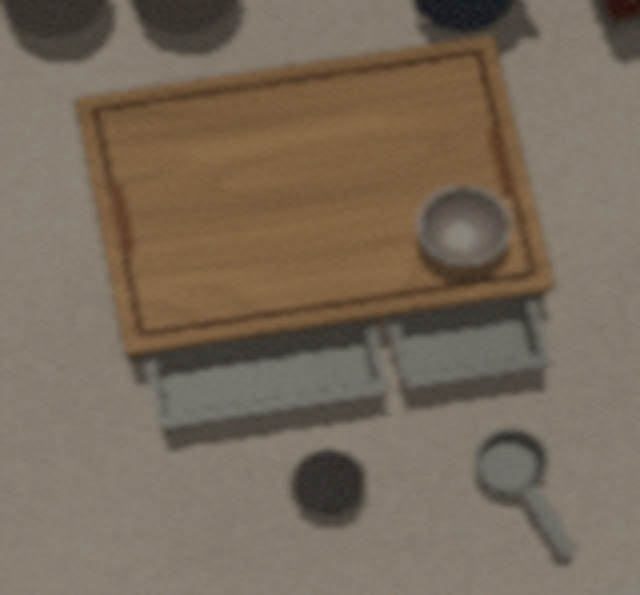

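The crop confirms the jar at (330,485), in front of the right half of the wide tray. The cup is at (510,465), clear to its right, and the left side is free. Plan: straddle the jar's right side with two half-open fingertips and push it along station +y, then hook the lip.

```bash
cat >> h.py <<'E'
from scipy.spatial.transform import Rotation as Ro
O=np.array([.665,-.088]);ya=np.radians(9.08)
xv=np.array([np.cos(ya),np.sin(ya)]);yv=np.array([-xv[1],xv[0]])
def st(sx,sy): return O+sx*xv+sy*yv
def go(sx,sy,z,deg=99.08,o=None):
    o=o or telemetry.get_obs(); R=Ro.from_quat(o['tool_rot']); p=np.array([*st(sx,sy),z])
    a=np.radians(deg/2); G=Ro.from_quat([np.cos(a),np.sin(a),0,0])
    print('to',p.round(3),'lin',(R.inv().apply(p-o['tcp_pos'])/.3).round(3),'rot',((R.inv()*G).as_rotvec(degrees=True)/45).round(3))
def where():
    o=telemetry.get_obs(); d=o['tcp_pos'][:2]-O
    print('t',round(o['time_s'],2),'st',(d@xv).round(4),(d@yv).round(4),'z',o['tcp_pos'][2].round(4),'F',o['wrist_force'].round(2),'w',round(o['gripper_width'],3))
E
python3 -c "
from h import *
go(-.1525,-.02,.2354)"
```

```text
to [ 0.518 -0.132  0.235] lin [ 1.488 -1.188  0.002] rot [-2.000e-03 -1.000e-03 -1.779e+00]
```

```bash
python3 -m inch '{"linear":[[0.1,-0.08,0],[0.2,-0.16,0],[0.3,-0.24,0],[0.4,-0.32,0],[0.5,-0.4,0],[0.6,-0.48,0],[0.7,-0.56,0],[0.8,-0.64,0]],"rot":[[0,0,-0.12],[0,0,-0.24],[0,0,-0.36],[0,0,-0.48],[0,0,-0.6],[0,0,-0.72],[0,0,-0.84],[0,0,-0.96]],"claw":[123,123,123,123,123,123,123,123]}' 10; python3 -c "
from h import *
where();go(-.1525,-.02,.15)"
```

```text
time_s: 0.77
tcp_pos: [0.3763, -0.3525, 0.2356]
tool_rot: [0.855, 0.519, -0.0, -0.001]
wrist_force: [1.3, 0.1, 0.3]
gripper_width: 0.544
t 0.77 st -0.3268 -0.2156 z 0.2356 F [1.26 0.1  0.33] w 0.544
to [ 0.518 -0.132  0.15 ] lin [0.87  0.078 0.286] rot [-0.002 -0.002 -0.814]
```

```bash
python3 -m inch '{"linear":[[0.12,0.01,0.04],[0.24,0.02,0.08],[0.36,0.03,0.12],[0.48,0.04,0.16],[0.6,0.05,0.2],[0.72,0.06,0.24],[0.87,0.08,0.28],[0.87,0.08,0.28]],"rot":[[0,0,-0.12],[0,0,-0.24],[0,0,-0.36],[0,0,-0.48],[0,0,-0.6],[0,0,-0.72],[0,0,-0.814],[0,0,-0.814]],"claw":[123,123,123,123,123,123,123,123]}'; python3 -c "
from h import *
where();i,d=vision.read_camera('wrist');save('w1',i)
o=telemetry.get_obs();c=vision.get_calibration('wrist')
T=np.eye(4);T[:3,:3]=Ro.from_quat(o['tool_rot']).as_matrix();T[:3,3]=o['tcp_pos'];W=cloud('w',d,c,T@np.array(c['tool_from_camera']))
q=(W[...,:2]-O);S=np.stack([q@xv,q@yv,W[...,2]],-1)
np.save('S1',S)
m=(S[...,2]>.03)&(S[...,2]<.062)&(S[...,0]<-.095)&(S[...,0]>-.21)&(S[...,1]>-.02)&(S[...,1]<.1)
print(m.sum(),S[m].min(0),S[m].max(0))
t=m&(S[...,2]>.045);print('top',t.sum(),S[t].min(0),S[t].max(0))
go(-.1525,-.02,.029)"
```

```text
time_s: 1.43
tcp_pos: [0.5202, -0.1235, 0.15]
tool_rot: [0.644, 0.765, 0.002, -0.003]
wrist_force: [-0.6, 0.2, -0.2]
gripper_width: 0.524
t 1.43 st -0.1486 -0.0122 z 0.15 F [-0.62  0.21 -0.24] w 0.524
4827 [-0.18542197  0.00676269  0.04784185] [-0.12030167  0.07197488  0.05345907]
top 4827 [-0.18542197  0.00676269  0.04784185] [-0.12030167  0.07197488  0.05345907]
to [ 0.518 -0.132  0.029] lin [-0.021 -0.009  0.404] rot [-0.002 -0.007  0.012]
```

View pics/w1.png

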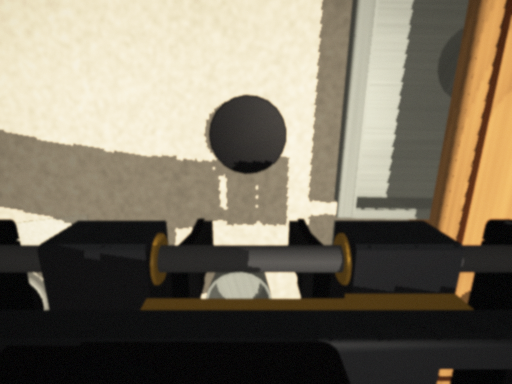

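The wrist view shows the jar cap at (248,133), between the two fingertips' lines. The tray lip is to the right, at column ~355. The jar's station position is (-0.153, 0.039), which agrees with the top camera. Descending.

```bash
python3 -m inch '{"linear":[[-0.02,-0.01,0.06],[-0.02,-0.01,0.12],[-0.02,-0.01,0.18],[-0.02,-0.01,0.24],[-0.02,-0.01,0.3],[-0.02,-0.01,0.36],[-0.02,-0.01,0.4],[-0.02,-0.01,0.4]],"rot":[[0,0,0.01],[0,0,0.01],[0,0,0.01],[0,0,0.01],[0,0,0.01],[0,0,0.01],[0,0,0.01],[0,0,0.01]],"claw":[123,123,123,123,123,123,123,123]}'; python3 -c "
from h import *
where();go(-.1529,-.0,.028);go(-.1529,.215,.028)
S=np.load('S1.npy');Z=S[...,2]
for y in(.02,.05,.08):
  m=(abs(S[...,1]-y)<.006)&(S[...,0]>-.11)&(S[...,0]<.02)
  h,e=np.histogram(S[...,0][m],np.arange(-.09,.02,.005)); print([(round(a,3),round(float(np.median(Z[m&(S[...,0]>=a)&(S[...,0]<a+.005)])),3)) for a,k in zip(e,h) if k])"
```

```text
time_s: 2.15
tcp_pos: [0.5146, -0.1323, 0.0278]
tool_rot: [0.649, 0.761, 0.0, -0.005]
wrist_force: [-0.2, 0.7, 0.2]
gripper_width: 0.516
t 2.15 st -0.1556 -0.02 z 0.0278 F [-0.21  0.71  0.2 ] w 0.516
to [ 0.514 -0.112  0.028] lin [ 0.067  0.009 -0.   ] rot [-0.008 -0.01  -0.001]
to [0.48  0.1   0.028] lin [0.783 0.008 0.005] rot [-0.008 -0.01  -0.001]
[(np.float64(-0.09), 0.222), (np.float64(-0.085), 0.222), (np.float64(-0.08), 0.221), (np.float64(-0.075), 0.21), (np.float64(-0.07), 0.058), (np.float64(-0.065), 0.02), (np.float64(-0.06), 0.057), (np.float64(-0.045), 0.013), (np.float64(-0.04), 0.013), (np.float64(-0.035), 0.013), (np.float64(-0.03), 0.013), (np.float64(-0.025), 0.013), (np.float64(-0.02), 0.013), (np.float64(-0.015), 0.013), (np.float64(-0.01), 0.013), (np.float64(-0.005), 0.013), (np.float64(0.0), 0.071), (np.float64(0.005), 0.078), (np.float64(0.01), 0.078)]
[(np.float64(-0.09), -0.001), (np.float64(-0.085), -0.001), (np.float64(-0.08), -0.001), (np.float64(-0.075), 0.057), (np.float64(-0.07), 0.057), (np.float64(-0.065), 0.018), (np.float64(-0.06), 0.057), (np.flo
[... 170 characters left out ...]
oat64(-0.015), 0.013), (np.float64(-0.01), 0.013), (np.float64(-0.005), 0.013), (np.float64(0.0), 0.071), (np.float64(0.005), 0.078), (np.float64(0.01), 0.078)]
[(np.float64(-0.09), -0.001), (np.float64(-0.085), -0.001), (np.float64(-0.08), -0.001), (np.float64(-0.075), 0.057), (np.float64(-0.07), 0.058), (np.float64(-0.065), 0.018), (np.float64(-0.06), 0.057), (np.float64(-0.045), 0.013), (np.float64(-0.04), 0.013), (np.float64(-0.035), 0.013), (np.float64(-0.03), 0.013), (np.float64(-0.025), 0.013), (np.float64(-0.02), 0.013), (np.float64(-0.015), 0.013), (np.float64(-0.01), 0.013), (np.float64(-0.005), 0.013), (np.float64(0.0), 0.07), (np.float64(0.005), 0.078), (np.float64(0.01), 0.078)]
```

```bash
python3 -m inch '{"linear":[[0.02,0.01,0],[0.04,0.01,0],[0.06,0.01,0],[0.075,0.01,0],[0.09,0.01,0],[0.105,0.01,0],[0.12,0.01,0],[0.135,0.01,0]],"rot":[[0,0,0],[0,0,0],[0,0,0],[0,0,0],[0,0,0],[0,0,0],[0,0,0],[0,0,0]],"claw":[123,123,123,123,123,123,123,123]}'; python3 -c "
from h import *
where();go(-.1529,.215,.028)"
```

```text
time_s: 2.82
tcp_pos: [0.5117, -0.0923, 0.0286]
tool_rot: [0.649, 0.761, 0.0, -0.004]
wrist_force: [1.0, -2.3, 1.4]
gripper_width: 0.517
t 2.82 st -0.1521 0.02 z 0.0286 F [ 1.03 -2.35  1.36] w 0.517
to [0.48  0.1   0.028] lin [ 0.65  -0.003  0.006] rot [-0.006 -0.008 -0.001]
```

```bash
python3 -m inch '{"linear":[[0.02,0,0],[0.04,0,0],[0.06,0,0],[0.08,0,0],[0.1,0,0],[0.12,0,0],[0.14,0,0],[0.16,0,0]],"rot":[[0,0,0],[0,0,0],[0,0,0],[0,0,0],[0,0,0],[0,0,0],[0,0,0],[0,0,0]],"claw":[123,123,123,123,123,123,123,123]}';python3 -c "
from h import *
where()";  python3 -m inch '{"linear":[[0.02,0,0],[0.04,0,0],[0.06,0,0],[0.08,0,0],[0.1,0,0],[0.12,0,0],[0.14,0,0],[0.16,0,0]],"rot":[[0,0,0],[0,0,0],[0,0,0],[0,0,0],[0,0,0],[0,0,0],[0,0,0],[0,0,0]],"claw":[123,123,123,123,123,123,123,123]}'; python3 -c "
from h import *
where();go(-.1529,.215,.028)
i,W=look('side');save('s2',i[120:300,150:400])
i,W=look('top');q=W[...,:2]-O;S=np.stack([q@xv,q@yv,W[...,2]],-1);np.save('S2',S);save('t2',cv2.resize(i[60:260,150:380],None,fx=3,fy=3))"
```

```text
time_s: 3.48
tcp_pos: [0.5038, -0.044, 0.0288]
tool_rot: [0.649, 0.761, 0.0, -0.004]
wrist_force: [0.1, -0.6, -0.7]
gripper_width: 0.519
t 3.48 st -0.1523 0.0688 z 0.0288 F [ 0.1  -0.63 -0.68] w 0.519
time_s: 4.15
tcp_pos: [0.4961, 0.004, 0.0291]
tool_rot: [0.649, 0.761, 0.0, -0.004]
wrist_force: [0.5, -0.8, -1.0]
gripper_width: 0.521
t 4.15 st -0.1523 0.1175 z 0.0291 F [ 0.48 -0.83 -1.02] w 0.521
to [0.48  0.1   0.028] lin [ 0.325 -0.002  0.006] rot [-0.007 -0.009 -0.001]
```

View pics/t2.png

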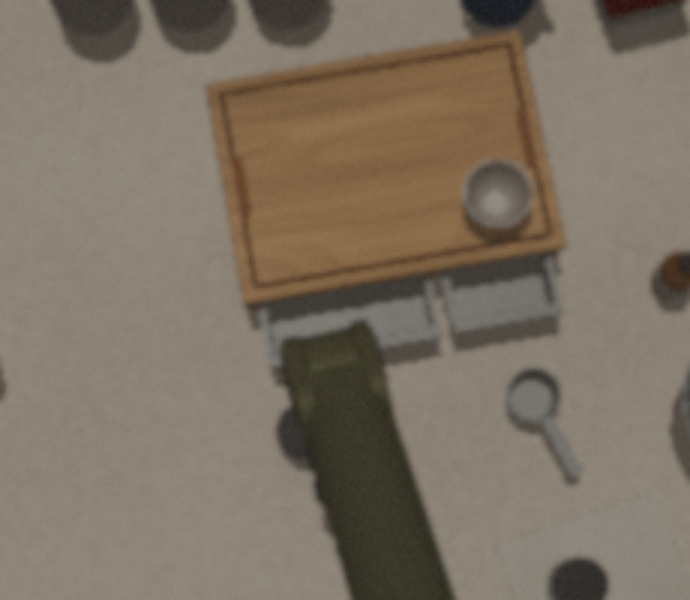

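The jar's left edge shows at (290,435), just ahead of the gripper, so it is following. Nothing else has moved. Continuing.

```bash
python3 -m inch '{"linear":[[0.02,0,0],[0.04,0,0],[0.06,0,0],[0.08,0,0],[0.1,0,0],[0.12,0,0],[0.14,0,0],[0.16,0,0]],"rot":[[0,0,0],[0,0,0],[0,0,0],[0,0,0],[0,0,0],[0,0,0],[0,0,0],[0,0,0]],"claw":[123,123,123,123,123,123,123,123]}';  python3 -m inch '{"linear":[[0.02,0,0],[0.04,0,0],[0.06,0,0],[0.08,0,0],[0.1,0,0],[0.12,0,0],[0.135,0,0],[0.145,0,0]],"rot":[[0,0,0],[0,0,0],[0,0,0],[0,0,0],[0,0,0],[0,0,0],[0,0,0],[0,0,0]],"claw":[123,123,123,123,123,123,123,123]}'; python3 -c "
from h import *
where()"
```

```text
time_s: 4.92
tcp_pos: [0.4883, 0.0529, 0.0295]
tool_rot: [0.648, 0.761, 0.0, -0.005]
wrist_force: [-1.0, 0.0, -0.7]
gripper_width: 0.519
time_s: 5.58
tcp_pos: [0.4812, 0.0966, 0.0299]
tool_rot: [0.648, 0.761, 0.0, -0.005]
wrist_force: [0.4, -0.8, -1.6]
gripper_width: 0.519
t 5.58 st -0.1523 0.2113 z 0.0299 F [ 0.4  -0.78 -1.57] w 0.519
```

```bash
python3 -m inch '{"linear":[[-0.02,0,0],[-0.05,0,0],[-0.08,0,0],[-0.1,0,-0.08],[-0.1,0,-0.18],[-0.1,0,-0.28],[-0.1,0,-0.38],[-0.1,0,-0.4]],"rot":[[0,0,0],[0,0,0],[0,0,0],[0,0,0],[0,0,0],[0,0,0],[0,0,0],[0,0,0]],"claw":[123,123,123,123,123,123,123,123]}'; python3 -c "
from h import *
where();i,d=vision.read_camera('wrist');save('w3',i)
o=telemetry.get_obs();c=vision.get_calibration('wrist')
T=np.eye(4);T[:3,:3]=Ro.from_quat(o['tool_rot']).as_matrix();T[:3,3]=o['tcp_pos'];W=cloud('w',d,c,T@np.array(c['tool_from_camera']))
q=(W[...,:2]-O);S=np.stack([q@xv,q@yv,W[...,2]],-1)
t=(S[...,2]>.04)&(S[...,2]<.062)&(S[...,0]<-.09)&(S[...,0]>-.21)&(S[...,1]>.18)&(S[...,1]<.3)
print('jartop',t.sum(),S[t].min(0),S[t].max(0))
l=(S[...,2]>.05)&(S[...,2]<.064)&(S[...,0]<-.04)&(S[...,0]>-.09)&(S[...,1]<.2)
print('lip',l.sum(),np.percentile(S[l],[1,50,99],axis=0))
go(-.025,.0745,.15)"
```

```text
time_s: 6.25
tcp_pos: [0.4901, 0.0652, 0.1546]
tool_rot: [0.649, 0.761, 0.003, -0.001]
wrist_force: [1.2, 0.8, -0.3]
gripper_width: 0.521
t 6.25 st -0.1486 0.1789 z 0.1546 F [ 1.17  0.76 -0.32] w 0.521
jartop 4868 [-0.18555514  0.21402935  0.04582119] [-0.12038512  0.27888411  0.05249779]
lip 653 [[-0.07339275  0.14175002  0.05034338]
 [-0.06277692  0.17301836  0.05569709]
 [-0.04075587  0.18083595  0.05789417]]
to [ 0.629 -0.018  0.15 ] lin [-0.347  0.413  0.011] rot [ 0.002 -0.007 -0.001]
```

View pics/w3.png

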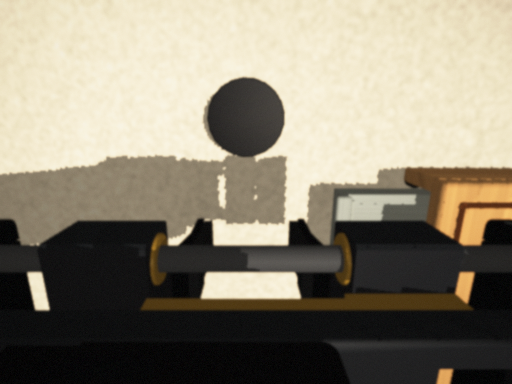

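The jar stands upright with its cap at (246,117) and station position (-0.153, 0.246), about 33 mm clear of the tray's path. Next: shut the fingers and move over the gap behind the lip.

```bash
python3 -m inch '{"linear":[[-0.05,0.06,0],[-0.1,0.12,0],[-0.15,0.18,0],[-0.21,0.24,0],[-0.27,0.3,0],[-0.32,0.36,0.01],[-0.347,0.405,0.01],[-0.347,0.405,0.01]],"rot":[[0,0,0],[0,0,0],[0,0,0],[0,0,0],[0,0,0],[0,0,0],[0,0,0],[0,0,0]],"claw":[255,255,255,255,255,255,255,255]}' 10; python3 -c "
from h import *
where();i,d=vision.read_camera('wrist')
o=telemetry.get_obs();c=vision.get_calibration('wrist')
T=np.eye(4);T[:3,:3]=Ro.from_quat(o['tool_rot']).as_matrix();T[:3,3]=o['tcp_pos'];W=cloud('w',d,c,T@np.array(c['tool_from_camera']))
save('w4',i)
q=(W[...,:2]-O);S=np.stack([q@xv,q@yv,W[...,2]],-1)
m=(S[...,1]>.11)&(S[...,1]<.15)
for a in np.arange(-.08,.015,.003):
  k=m&(S[...,0]>=a)&(S[...,0]<a+.003)
  if k.sum(): print(a.round(3),k.sum(),np.median(S[...,2][k]).round(3),end=' | ')
go(-.027,.0745,.055)"
```

```text
time_s: 6.97
tcp_pos: [0.6275, -0.0225, 0.1478]
tool_rot: [0.651, 0.759, 0.002, -0.002]
wrist_force: [0.5, -0.9, 0.5]
gripper_width: 0.036
t 6.97 st -0.0267 0.0706 z 0.1478 F [ 0.54 -0.91  0.51] w 0.036
-0.077 17 0.057 | -0.074 176 0.058 | -0.071 191 0.058 | -0.068 189 0.058 | -0.065 191 0.058 | -0.062 203 0.057 | -0.059 426 0.032 | -0.056 136 0.013 | -0.053 140 0.013 | -0.05 138 0.013 | -0.047 130 0.013 | -0.044 138 0.013 | -0.041 140 0.013 | -0.038 145 0.013 | -0.035 141 0.013 | -0.032 129 0.013 | -0.029 129 0.013 | -0.026 127 0.013 | -0.023 128 0.013 | -0.02 156 0.013 | -0.017 142 0.013 | -0.014 130 0.013 | -0.011 132 0.013 | -0.008 132 0.013 | -0.005 138 0.013 | -0.002 141 0.013 | 0.001 362 0.07 | 0.004 379 0.078 | 0.007 338 0.079 | 0.01 229 0.079 | 0.013 229 0.079 | to [ 0.627 -0.019  0.055] lin [0.004 0.003 0.31 ] rot [-0.001 -0.009 -0.004]
```

View pics/w4.png

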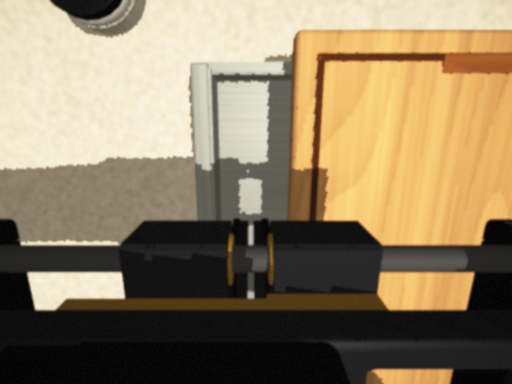

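The shut fingertips (250,250) sit mid-gap. The lip's inner face is at station x -0.058 and the board edge at 0.001. The jar (90,5) is clear on the left. Descending.

```bash
python3 -m inch '{"linear":[[0.01,0,0.05],[0.01,0,0.1],[0.01,0,0.15],[0.01,0,0.2],[0.01,0,0.25],[0.01,0,0.3],[0.01,0,0.326],[0.01,0,0.326]],"rot":[[0,0,0],[0,0,0],[0,0,0],[0,0,0],[0,0,0],[0,0,0],[0,0,0],[0,0,0]],"claw":[255,255,255,255,255,255,255,255]}'; python3 -c "
from h import *
where();go(-.043,.0745,.05);go(-.183,.0745,.05)"
```

```text
time_s: 7.68
tcp_pos: [0.6227, -0.0168, 0.0479]
tool_rot: [0.65, 0.76, 0.0, -0.005]
wrist_force: [-0.4, -0.0, -0.9]
gripper_width: 0.005
t 7.68 st -0.0306 0.077 z 0.0479 F [-0.42 -0.04 -0.94] w 0.005
to [ 0.611 -0.021  0.05 ] lin [-0.008 -0.042 -0.007] rot [-0.007 -0.01  -0.003]
to [ 0.473 -0.043  0.05 ] lin [-0.01  -0.508 -0.004] rot [-0.007 -0.01  -0.003]
```

Now the draw, along tool -y at about 5 mm per row.

```bash
python3 -m inch '{"linear":[[0,-0.015,0],[0,-0.03,0],[0,-0.045,0],[0,-0.06,0],[-0.002,-0.075,0],[-0.002,-0.09,0],[-0.002,-0.105,0],[-0.003,-0.12,0]],"rot":[[0,0,0],[0,0,0],[0,0,0],[0,0,0],[0,0,0],[0,0,0],[0,0,0],[0,0,0]],"claw":[255,255,255,255,255,255,255,255]}'; python3 -c "
from h import *
where();go(-.183,.0745,.05)"
python3 -m inch '{"linear":[[0,-0.018,0],[0,-0.036,0],[0,-0.054,0],[0,-0.072,0],[-0.002,-0.09,0],[-0.002,-0.108,0],[-0.002,-0.126,0],[-0.003,-0.144,0]],"rot":[[0,0,0],[0,0,0],[0,0,0],[0,0,0],[0,0,0],[0,0,0],[0,0,0],[0,0,0]],"claw":[255,255,255,255,255,255,255,255]}'; python3 -c "
from h import *
where();go(-.183,.0745,.05)"
```

```text
time_s: 8.35
tcp_pos: [0.5876, -0.0227, 0.0488]
tool_rot: [0.65, 0.76, 0.001, -0.004]
wrist_force: [1.8, 2.3, 2.3]
gripper_width: 0.006
t 8.35 st -0.0662 0.0767 z 0.0488 F [1.78 2.29 2.3 ] w 0.006
to [ 0.473 -0.043  0.05 ] lin [-0.008 -0.389 -0.002] rot [-0.005 -0.01  -0.003]
time_s: 9.02
tcp_pos: [0.5444, -0.0301, 0.049]
tool_rot: [0.65, 0.76, 0.001, -0.004]
wrist_force: [1.6, 1.2, 1.3]
gripper_width: 0.003
t 9.02 st -0.1099 0.0762 z 0.049 F [1.62 1.19 1.32] w 0.003
to [ 0.473 -0.043  0.05 ] lin [-0.006 -0.244 -0.003] rot [-0.005 -0.011 -0.003]
```

```bash
python3 -m inch '{"linear":[[0,-0.018,0],[0,-0.036,0],[0,-0.054,0],[0,-0.072,0],[0,-0.09,0],[0,-0.108,0],[-0.002,-0.126,0],[-0.003,-0.144,0]],"rot":[[0,0,0],[0,0,0],[0,0,0],[0,0,0],[0,0,0],[0,0,0],[0,0,0],[0,0,0]],"claw":[255,255,255,255,255,255,255,255]}'; python3 -c "
from h import *
where()"
python3 -m inch '{"linear":[[0,-0.012,0],[0,-0.024,0],[0,-0.036,0],[0,-0.048,0],[0,-0.06,0],[0,-0.07,0],[0,-0.08,0],[0,-0.09,0]],"rot":[[0,0,0],[0,0,0],[0,0,0],[0,0,0],[0,0,0],[0,0,0],[0,0,0],[0,0,0]],"claw":[255,255,255,255,255,255,255,255]}'; python3 -c "
from h import *
where()"
```

```text
time_s: 9.68
tcp_pos: [0.5014, -0.0379, 0.0491]
tool_rot: [0.65, 0.76, 0.001, -0.004]
wrist_force: [1.9, 2.4, -0.1]
gripper_width: 0.004
t 9.68 st -0.1537 0.0753 z 0.0491 F [ 1.92  2.37 -0.07] w 0.004
time_s: 10.35
tcp_pos: [0.4744, -0.0422, 0.0492]
tool_rot: [0.65, 0.76, 0.001, -0.004]
wrist_force: [1.9, 2.5, -1.0]
gripper_width: 0.008
t 10.35 st -0.181 0.0753 z 0.0492 F [ 1.85  2.52 -1.04] w 0.008
```

```bash
python3 -m inch '{"linear":[[0,-0.004,0],[0,-0.008,0],[0,-0.012,0],[0,-0.016,0],[0,-0.02,0],[0,-0.024,0],[0,-0.028,0],[0,-0.032,0]],"rot":[[0,0,0],[0,0,0],[0,0,0],[0,0,0],[0,0,0],[0,0,0],[0,0,0],[0,0,0]],"claw":[255,255,255,255,255,255,255,255]}'; python3 -c "
from h import *
where()"
```

```text
time_s: 11.02
tcp_pos: [0.4734, -0.0426, 0.0513]
tool_rot: [0.649, 0.76, 0.008, 0.002]
wrist_force: [22.4, 4.1, -14.4]
gripper_width: 0.007
t 11.02 st -0.182 0.0751 z 0.0513 F [ 22.39   4.09 -14.43] w 0.007
```

The force rose to 22 N with almost no motion, so the tray is at its stop. Backing the finger off the lip, then lifting.

```bash
python3 -m inch '{"linear":[[0,0.01,0],[0,0.025,0],[0,0.04,0],[0,0.04,-0.08],[0,0.04,-0.17],[0,0.04,-0.27],[0,0.04,-0.36],[0,0.04,-0.36]],"rot":[[0,0,0],[0,0,0],[0,0,0],[0,0,0],[0,0,0],[0,0,0],[0,0,0],[0,0,0]],"claw":[255,255,255,255,255,255,255,255]}'; python3 -c "
from h import *
where();i,d=vision.read_camera('wrist')
o=telemetry.get_obs();c=vision.get_calibration('wrist')
T=np.eye(4);T[:3,:3]=Ro.from_quat(o['tool_rot']).as_matrix();T[:3,3]=o['tcp_pos'];W=cloud('w',d,c,T@np.array(c['tool_from_camera']))
save('w5',i)
q=(W[...,:2]-O);S=np.stack([q@xv,q@yv,W[...,2]],-1)
m=(S[...,1]>.11)&(S[...,1]<.15)
for a in np.arange(-.225,-.18,.003):
  k=m&(S[...,0]>=a)&(S[...,0]<a+.003)
  if k.sum(): print(a.round(3),k.sum(),np.median(S[...,2][k]).round(3),end=' | ')
go(-.05,.0,.25)"
```

```text
time_s: 11.68
tcp_pos: [0.4862, -0.0423, 0.1643]
tool_rot: [0.65, 0.76, 0.009, 0.005]
wrist_force: [2.1, -0.3, 0.8]
gripper_width: 0.006
t 11.68 st -0.1693 0.0733 z 0.1643 F [ 2.11 -0.33  0.83] w 0.006
-0.225 110 -0.003 | -0.222 114 -0.003 | -0.219 95 -0.003 | -0.21 72 0.055 | -0.207 229 0.056 | -0.204 419 0.225 | -0.201 424 0.226 | -0.198 442 0.226 | -0.195 562 0.055 | -0.192 378 0.228 | -0.189 373 0.227 | -0.186 381 0.228 | -0.183 379 0.228 | -0.18 367 0.227 | to [ 0.616 -0.096  0.25 ] lin [-0.243  0.407 -0.288] rot [ 0.023 -0.006 -0.003]
```

View pics/w5.png

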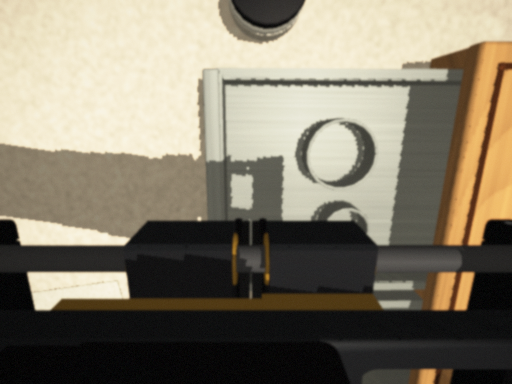

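The tray is out with both cutters lying in it, at (337,152) and (340,220). The jar (265,15) stands clear to the left. Moving the arm aside for a last overall look.

```bash
python3 -m inch '{"linear":[[0,0,-0.1],[-0.1,0,-0.2],[-0.2,0,-0.25],[-0.32,0,-0.25],[-0.44,0,-0.25],[-0.56,0,-0.25],[-0.68,0,-0.25],[-0.8,0,-0.25]],"rot":[[0,0,0],[0,0,0],[0,0,0],[0,0,0],[0,0,0],[0,0,0],[0,0,0],[0,0,0]],"claw":[255,255,255,255,255,255,255,255]}'; python3 -m inch '{"linear":[[-0.05,0,0],[-0.1,0,0],[-0.2,0,0],[-0.25,0,0],[-0.25,0,0],[-0.25,0,0],[-0.25,0,0],[-0.25,0,0]],"rot":[[0,0,0],[0,0,0],[0,0,0],[0,0,0],[0,0,0],[0,0,0],[0,0,0],[0,0,0]],"claw":[255,255,255,255,255,255,255,255]}';python3 -c "
from h import *
where();i,W=look('top');save('t6',cv2.resize(i[60:260,100:420],None,fx=2.5,fy=2.5))
q=W[...,:2]-O;S=np.stack([q@xv,q@yv,W[...,2]],-1)
for n,sl in (('wide',(.0,.15)),('narrow',(-.165,-.06))):
  m=(S[...,1]>sl[0])&(S[...,1]<sl[1])&(abs(S[...,2]-.058)<.006)&(S[...,0]>-.24)&(S[...,0]<-.02); print(n,np.percentile(S[m][:,0],[5,50]))
t=(S[...,2]>.04)&(S[...,2]<.065)&(S[...,0]<-.08)&(S[...,0]>-.23)&(S[...,1]>.195)&(S[...,1]<.32);print('jar',S[t].min(0),S[t].max(0))"
```

```text
time_s: 12.4
tcp_pos: [0.5198, -0.2816, 0.2337]
tool_rot: [0.65, 0.76, 0.007, 0.002]
wrist_force: [0.3, 1.0, 0.8]
gripper_width: 0.007
time_s: 13.07
tcp_pos: [0.5319, -0.3534, 0.2331]
tool_rot: [0.649, 0.761, 0.008, 0.002]
wrist_force: [0.3, 0.5, -0.3]
gripper_width: 0.006
t 13.07 st -0.1733 -0.2411 z 0.2331 F [ 0.3   0.47 -0.25] w 0.006
wide [-0.20769318 -0.20078569]
narrow [-0.07212604 -0.0652642 ]
jar [-0.18751331  0.21298032  0.04014251] [-0.12000664  0.27646229  0.06216462]
```

View pics/t6.png

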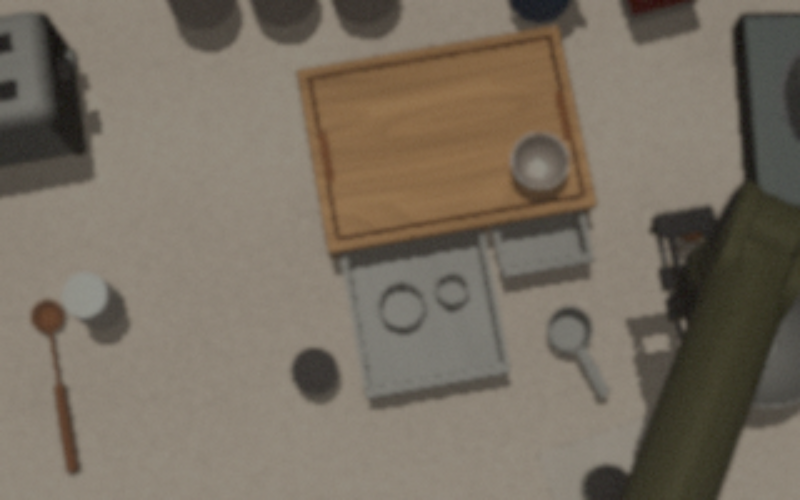

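The wide tray is fully out, with its front at (435,385) and both cutters lying in it. The jar stands at (316,373), clear to the left. The narrow tray is shut and everything else visible is in place.

```bash
python3 -c "
from h import *
print(bot.sign_off())"
```

```text
the job is handed in; nothing more can be done
None
```

I pushed the jar aside, drew the wide tray out to its stop, and handed the job in at about 13 s of the 54 s allowed.

- **Jar:** I pushed it about 0.21 m to the left with two half-open fingertips, at no more than about 3 N in the readings. It stands upright, about 33 mm clear of the tray's path. The wrist and top cameras agree on this.
- **Wide tray:** I hooked the shut fingertips behind the lip and drew it out at about 2–4 N. It stopped dead and the force rose to 22 N, which I took as the stop.
- **Tray travel:** The cameras measured 134–137 mm of travel. That fits the 140 mm stop if the tray began a few millimetres out, which I did not measure directly.
- **Everything else:** The last pictures show both cutters lying in the wide tray. The narrow tray's front was within 1 mm of its first reading. The cup, ramekin, salt and spoon look undisturbed. The arm hid the essence bottle and most of the mixing bowl in the last view; I only passed well above that side.

No check failed.

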